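# Centre a check weight on a digital scale

### The job

The slim brass check weight stands off-centre on the round pan of the digital scale, where it would spoil the calibration. With the outside of the fingers, nudge it gently along the pan until it stands upright wholly inside the red ring in the middle; do not pick it up, knock it over, push it off the pan or hit it hard. Do not lean on the scale, leave the tin, the die and the marker pen where they are, and finish with the hand clear of everything.

Things in the scene. Friction and masses are not known exactly. Their poses are not given: they have to be found in the camera images.
- check_weight: Slim brass check weight, about 180 g, that tips easily: round body 26 mm in diameter and 40 mm high, tapering over its lowest 4 mm to a narrow flat foot 19 mm in diameter; above it a thin neck and a knob 18 mm in diameter, whose top is 58 mm above the foot. It slides along the pan if pushed low, near its foot, and topples if pushed near the knob. Origin: centre of the underside of the foot; z up along its axis.
- pan: Round flat aluminium weighing pan, 90 mm in diameter, 5 mm thick, no rim; it does not move or turn. A thin red ring, 40 mm inside diameter, is printed round its middle. Origin: the middle of the pan's top face (also the middle of the red ring), 42 mm above the bench; z up. Its yaw means nothing.
- scale: Grey digital scale that stands fast on the bench, 182 mm deep (x) by 130 mm wide (y); its body is 30 mm high under the pan and 23 mm high at the read-out and keys in front (-x). Origin: on the bench, under the body; the pan's middle lies 22 mm from it along its x.
- tin: Bystander: small round tin, 41 mm in diameter and 50 mm high, on the bench to the left of the scale. Origin: centre of its underside.
- die: Bystander: steel threaded die with a knurled ring, 31 mm in diameter and 82 mm high, upright on the bench to the right of the scale. Origin: centre of its underside.
- pen: Bystander: marker pen, 133 mm long and 16 mm thick, lying on the bench in front of the scale. Origin: underside of its middle; long axis y.
Not all that is in view belongs to the job. Of the things like the check_weight, leave any that is turquoise; of the rest the smaller one is meant.

How it is judged:
At the end, for the whole second after the job is handed in: The check weight stands upright (within 0.06 rad) and at rest on the pan, its axis within 7 mm of the pan's middle, so that its 26 mm body is wholly inside the 40 mm red ring; the tin, die and pen are within 20 mm of where they stood (horizontal distance between check_weight and pan below 0.007 m and z of check_weight in the frame of pan between -0.003 and 0.003 m and angle between check_weight's own z axis and vertical below 0.06 rad and linear speed of check_weight below 0.01 m/s and distance of each of tin, die, pen from where it was at the start of the episode below 0.02 m); the robot touches nothing.
It fails at once if the check weight is knocked over (tilted by more than 0.45 rad) or falls off the pan (angle between check_weight's own z axis and vertical above 0.45 rad or z of check_weight in the frame of pan below -0.008 m).
It fails at once if the check weight is lifted (more than 6 mm above the pan) (z of check_weight in the frame of pan above 0.006 m).
It fails at once if the check weight is struck or squeezed hard (over 15 N) (contact force between the arm and check_weight above 15 N).
It fails at once if the robot leans on the scale or its pan (over 10 N) (contact force between the arm and pan above 10 N or contact force between the arm and scale above 10 N).
It fails at once if the tin, the die or the pen is moved by more than 20 mm (distance of any of tin, die, pen from where it was at the start of the episode above 0.02 m).
It also fails if it takes over 32 s, if anything falls off the work surface, if the arm or the gripper's body presses on something with over 40 N, if the wrist force passes 120 N, or if a joint passes its speed limit or range.

### The arm

A 6-joint arm with a two-finger parallel gripper is mounted at the origin on the work surface; the furniture and walls round the work are solid. World frame = base frame: x ahead of the robot, y to its left, z up, the work surface at z = 0. Lengths are in m, angles in rad, forces in N, time in s.
With the tool pointing down it reaches from about 0.375 to 0.9 m from the base axis. Payload 3.1 kg.
Tool frame: the origin (TCP) lies on the centre line of the jaws, within the pads' length; the fingertips stand ahead of it and the grasp point (between the pads) lies 3 mm ahead of it (robot.tip_reach is the z of the fingertips in the tool frame, in m); z points along the fingers, y is the line along which they close (so a half turn about z gives the same grasp; the last joint's range is limited). The gripper opens to 87 mm and grips with 3 to 60 N. Pads are 19 mm wide; open, the fingers measure 117 mm over their backs; the gripper's body (75 mm by 190 mm) begins 51 mm behind the grasp point.
Start: joints at [-1.46, 0.527, 1.433, -0, 1.181, -0.178], TCP at [0.178, -0.599, 0.245] pointing down, gripper open.
Joint ranges: [-3.08, 3.08], [-0.75, 2.2], [0.22, 2.44], [-1.43, 4.57], [0, 2.65], [-2.85, 2.85]. Speed limits (rad/s): [2.79, 2.79, 3.14, 3.14, 3.14, 3.14].

### API

Orientations are given as a unit quaternion [x, y, z, w].
In Python, from rig import sensors, eyes, ticket, robot gives the robot as it stands.
- The arm moves only by the tool drive_tool, never from a script. Its argument "deltas" is a list that holds one entry, the list of rows, each a list of 6 numbers: the shift along the tool's x, y, z in mm, then the turn, a rotation vector about the tool's x, y, z in rad. A call has 1 to 8 rows; each row shifts and turns the commanded pose from where the row before left it, along the tool's axes as they then stand; what a row does not reach is not made up. A row lasts 1/12 s, in which the tool goes at most 41.7 mm and 7.16 degrees, less where a joint would pass 70% of its speed; a pose out of reach is approached as far as the arm can. A call is refused whole if a number of a shift passes 41.7 or a number of a turn 0.125, either way. A call with a gripper value outside its range is refused whole. "gripper" is the opening in per cent of the stroke, from 0 (shut) to 100 (fully open), set as the call begins (left out, the last holds). The fingers move at their own pace and stop on an object; "squeeze" is the grip in N (left out, the last holds). Time passes only in rows, so rows that do not move let the fingers close. It gives the time, the measured TCP pose, the force, the opening and the grip force at its end, in the units of the state.
- sensors.get_obs(): the state, without advancing time (a new reading comes with each control period).
- eyes.camera(name): name is "scene" or "side" or "wrist"; returns a dict with "img" (400x640x3 uint8, red, green, blue), "fov_y" (degrees; the focal length in pixels is half the picture's height over the tangent of half this angle, whatever the lens; pixels are square), "cx", "cy" (the principal point, pixels), "xyz" and "attitude" of the camera in the world; the wrist camera has in their place "hand_eye" (4x4, takes a point from camera to tool coordinates, whose origin is the TCP and whose axes are the flange's). Camera axes: x right, y up, looking along -z (the intrinsics and any distortion apply to the point x, -y, -z); pixel columns grow to the right and rows downward; lengths in m; the calibration is good to about 2 mm. A picture is of the moment at which its call begins: read the wrist's pose just before it. There is no depth.
- ticket.hand_in(): hands the job in; it is judged then, once.
The state is a dict: "time": time; "q": joint angles; "joint_velocities": joint speeds; "joint_torque": joint torques, N m; "position": TCP position; "tool_rot": TCP orientation; "ft_force": force on the tool from outside, world axes, zero at the start; "moment": the same for the moment, N m; "grip_width": finger opening in m; "grip_force": force on a finger pad.
Only numpy, scipy, OpenCV 4.12 (cv2) and the standard library are available. Lean on these libraries where they do the work, as an engineer would, in place of code of your own. Each camera call takes 0.05 s, during which the arm holds its last target. There are 200 camera calls.

## Working session

There is one attempt and no reset: what is moved stays moved. The work goes in short steps, Python scripts to look and compute and a tool call to move; the robot and the scene stay as the last step left them, time stands still between calls to the robot, and variables do not carry over. Pictures are saved under pics/ and viewed, at most 10 in all, crops included, and the job is handed in when it is done.

Besides the shell and the picture viewer there is one more tool, called as name([rows], argument=value, ...), one row to a line, values as JSON. drive_tool: Moves the arm, as the interface text tells. Its arguments: {"type":"object","properties":{"deltas":{"type":"array"},"gripper":{"type":"number"},"squeeze":{"type":"number"}},"required":["deltas"]}

```bash
mkdir -p pics; cat > h.py <<'E'
import numpy as np, cv2
from scipy.spatial.transform import Rotation as R
from rig import sensors, eyes, ticket, robot
def cam(n):
    o=sensors.get_obs(); c=eyes.camera(n); c['f']=200/np.tan(np.radians(c['fov_y'])/2)
    if n=='wrist':
        T=np.eye(4);T[:3,:3]=R.from_quat(o['tool_rot']).as_matrix();T[:3,3]=o['position']
        c['T']=T@np.array(c['hand_eye'])
    else:
        T=np.eye(4);a=np.array(c['attitude']);T[:3,:3]=R.from_quat(a).as_matrix() if a.size==4 else a;T[:3,3]=c['xyz'];c['T']=T
    return c
def ray(c,u,v):
    d=np.array([(u-c['cx'])/c['f'],-(v-c['cy'])/c['f'],-1]);return c['T'][:3,3],c['T'][:3,:3]@d
def onz(c,u,v,z):
    p,d=ray(c,u,v);return p+d*(z-p[2])/d[2]
def proj(c,P):
    q=c['T'][:3,:3].T@(np.array(P)-c['T'][:3,3]);return c['cx']+c['f']*q[0]/-q[2],c['cy']-c['f']*q[1]/-q[2]
def save(n,img): cv2.imwrite('pics/'+n,img[:,:,::-1])
E
python3 - <<'E'
from h import *
for n in ('scene','side'):
    c=cam(n);print({k:v for k,v in c.items() if k!='img'});save(n+'0.png',c['img'])
print(sensors.get_obs(),robot.tip_reach)
E
```

```text
{'fov_y': 42.958345551112444, 'cx': 319.3913948780335, 'cy': 201.20063353481655, 'xyz': array([-0.19987237,  0.55560047,  0.76627858]), 'attitude': array([-0.20305027,  0.37727702,  0.78404911, -0.44910981]), 'f': np.float64(508.27131659605016), 'T': array([[-0.51414193,  0.5510359 , -0.6572804 , -0.19987237],
       [-0.8574607 , -0.31192485,  0.40922369,  0.55560047],
       [ 0.02047486,  0.77399117,  0.63286527,  0.76627858],
       [ 0.        ,  0.        ,  0.        ,  1.        ]])}
{'fov_y': 49.68689217943258, 'cx': 317.9153181365232, 'cy': 194.39142713395663, 'xyz': array([0.80199671, 0.42165367, 0.84766159]), 'attitude': array([0.07214967, 0.24031646, 0.92278153, 0.29243235]), 'f': np.float64(431.9790971988973), 'T': array([[-0.81855549, -0.50502483,  0.27370937,  0.80199671],
       [ 0.57437984, -0.71346265,  0.40132138,  0.42165367],
       [-0.00739585,  0.48571697,  0.87408485,  0.84766159],
       [ 0.        ,  0.        ,  0.        ,  1.        ]])}
{'time': 0.1, 'q': array([-1.46050075e+00,  5.28391518e-01,  1.43379955e+00, -2.49170155e-05,
        1.18137154e+00, -1.78519174e-01]), 'joint_velocities': array([-3.74003471e-05, -2.89409273e-03, -3.00119438e-03, -3.75111491e-04,
        1.04935561e-03,  3.19721543e-04]), 'joint_torque': array([-3.17106415e-04, -4.40983629e+01, -1.77150893e+01,  6.35072985e-02,
        5.34246024e-02, -4.33652815e-05]), 'position': array([ 0.17795072, -0.59848015,  0.24365011]), 'tool_rot': array([ 9.89590200e-01,  1.43910621e-01,  2.20783682e-05, -9.84793667e-04]), 'ft_force': array([ 0.44796988, -1.03069118,  0.02653221]), 'moment': array([0.02007102, 0.00108821, 0.00710612]), 'grip_force': 0.0, 'grip_width': 0.08735647902361295} 0.022
```

View pics/scene0.png

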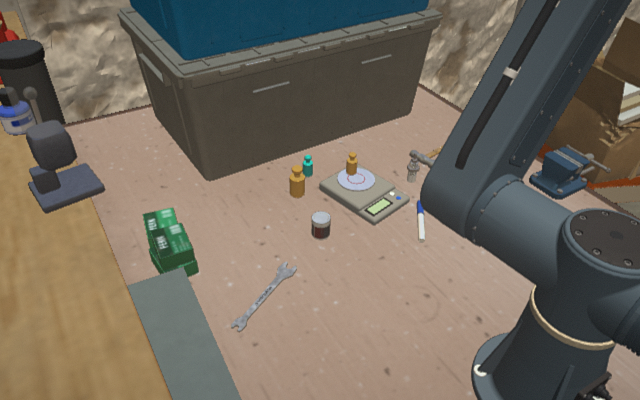

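View pics/side0.png

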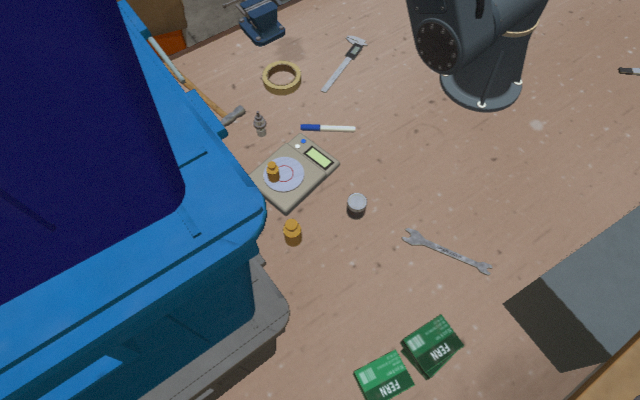

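Candidates in the scene view are a brass weight on the pan at (352,163), a larger brass one on the bench at (297,181), and a turquoise one at (308,165). By the description I choose the one on the pan. The side view shows it at (273,172) on the pan, with the ring at about (284,174), the tin at (356,204), the die at (260,124) and the pen at (328,128).

```bash
python3 - <<'E'
from h import *
ims=[]
for n,(u0,v0) in (('scene',(310,135)),('side',(235,130))):
    c=cam(n);im=c['img'][v0:v0+90,u0:u0+110]
    ims.append(cv2.resize(im,None,fx=5,fy=5,interpolation=cv2.INTER_CUBIC)[:, :])
    hsv=cv2.cvtColor(c['img'],cv2.COLOR_RGB2HSV)
    m=np.zeros((400,640),np.uint8);m[v0:v0+90,u0:u0+110]=1
    b=((hsv[...,0]>10)&(hsv[...,0]<24)&(hsv[...,1]>140)&(hsv[...,2]>60)&(m>0)).astype(np.uint8)
    k,l,s,ce=cv2.connectedComponentsWithStats(b)
    for i in range(1,k):
        if s[i,4]>40: print(n,'brass',s[i],ce[i],onz(c,*ce[i],.065))
    r=((hsv[...,0]>165)|(hsv[...,0]<8))&(hsv[...,1]>45)&(m>0)&(hsv[...,2]>120)
    p=((hsv[...,0]>105)&(hsv[...,0]<150)&(hsv[...,1]>10)&(hsv[...,2]>140)&(m>0)).astype(np.uint8)
    k,l,s,ce=cv2.connectedComponentsWithStats(p)
    i=1+np.argmax(s[1:,4]);cs,_=cv2.findContours((l==i).astype(np.uint8),0,2)
    h=cv2.convexHull(max(cs,key=cv2.contourArea))
    P=np.array([onz(c,*q[0],.042)[:2] for q in h],np.float32);print(n,'pan',s[i],cv2.minEnclosingCircle(P))
T=dict(scene=dict(tin=(321,213,.05),die=(412,152,.082),pen=(421,222,.008),big=(297,170,.06),tq=(308,157,.05),cratecorner=(209,178,0),crate2=(418,110,0)),side=dict(tin=(356,200,.05),die=(259,114,.082),pen=(328,128,.008),big=(292,226,.06)))
for n in T:
    c=cam(n)
    for k,(u,v,z) in T[n].items(): print(n,k,onz(c,u,v,z).round(3))
save('crop1.png',np.vstack(ims)[:, :][:900]if 0 else cv2.resize(np.hstack(ims),(800,327)))
E
```

```text
scene brass [347 153  10  21 171] [351.33333333 163.53216374] [ 0.61326299 -0.0382178   0.065     ]
scene pan [338 168  37  22 554] ((0.5837221741676331, -0.03267000615596771), 0.045094024389982224)
side brass [267 162  12  20 175] [272.66285714 171.56571429] [ 0.6038061  -0.03926718  0.065     ]
side pan [263 157  41  35 843] ((0.5813071131706238, -0.035331860184669495), 0.04515817388892174)
scene tin [0.508 0.11  0.05 ]
scene die [ 0.562 -0.18   0.082]
scene pen [ 0.411 -0.096  0.008]
scene big [0.66  0.085 0.06 ]
scene tq [0.707 0.028 0.05 ]
scene cratecorner [0.811 0.254 0.   ]
scene crate2 [ 0.827 -0.432  0.   ]
side tin [0.495 0.113 0.05 ]
side die [ 0.552 -0.177  0.082]
side pen [ 0.413 -0.101  0.008]
side big [0.639 0.089 0.06 ]
```

View pics/crop1.png

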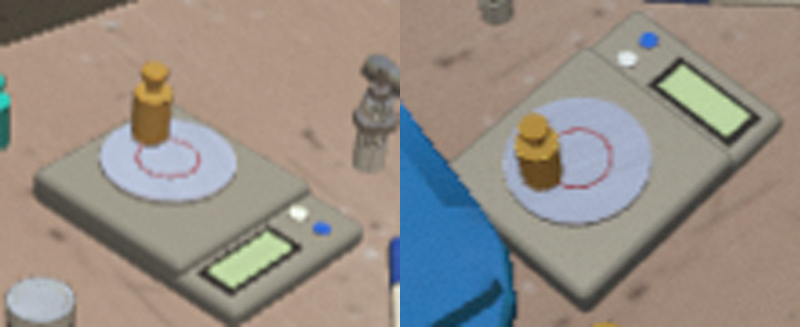

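The picture confirms the choice: the smaller brass weight stands on the far (+x) side of the ring. Pan centre is about (0.583, -0.034) with a fitted radius of 45 mm, as it should be. The weight is at about (0.608, -0.039), so I push in -x from behind with shut fingers. Travelling first.

drive_tool([
  [[30,-20,0,0,0,0],[30,-20,0,0,0,0],[30,-20,0,0,0,0],[30,-20,0,0,0,0],[30,-20,0,0,0,0],[30,-20,0,0,0,0],[30,-20,0,0,0,0],[30,-20,0,0,0,0]],
], gripper=0)

```text
time: 0.97
position: [0.3634, -0.3759, 0.2447]
tool_rot: [0.99, 0.144, 0.0, 0.0]
ft_force: [-0.1, -0.1, 0.3]
grip_width: 0.0414
grip_force: 0.0
```

drive_tool([
  [[30,-20,0,0,0,0],[30,-20,0,0,0,0],[30,-20,0,0,0,0],[30,-20,0,0,0,0],[30,-20,0,0,0,0],[30,-20,0,0,0,0],[30,-20,0,0,0,0],[30,-20,0,0,0,0]],
])

```text
time: 1.63
position: [0.5479, -0.154, 0.2447]
tool_rot: [0.99, 0.144, 0.0, 0.0]
ft_force: [-0.1, -0.4, 0.6]
grip_width: 0.0007
grip_force: 0.0
```

drive_tool([
  [[30,-20,0,0,0,0],[30,-20,0,0,0,0],[30,-20,0,0,0,0],[20,-15,0,0,0,0],[0,0,0,0,0,0.1],[0,0,0,0,0,0.1],[0,0,0,0,0,0.1],[0,0,0,0,0,0]],
])

```text
time: 2.3
position: [0.6311, -0.052, 0.2444]
tool_rot: [1.0, -0.006, -0.0, -0.0]
ft_force: [-0.4, 0.6, -0.0]
grip_width: 0.0002
grip_force: 0.0
```

```bash
python3 - <<'E'
from h import *
c=cam('wrist');save('w1.png',c['img']);print(c['f'],c['T'],np.array(c['hand_eye']).round(4))
o=sensors.get_obs();print(o['position'],o['tool_rot'],o['time'],o['ft_force'])
print(proj(c,[.583,-.034,.042]),proj(c,[.608,-.039,.1]))
E
```

```text
278.30111246387077 [[-1.29038179e-02  9.65823145e-01  2.58880561e-01  7.01862159e-01]
 [-9.99916533e-01 -1.22964289e-02 -3.96540073e-03 -5.38871151e-02]
 [-6.46569375e-04 -2.58910122e-01  9.65901201e-01  3.84573063e-01]
 [ 0.00000000e+00  0.00000000e+00  0.00000000e+00  1.00000000e+00]] [[-8.000e-04  9.660e-01  2.586e-01  7.070e-02]
 [ 1.000e+00  6.000e-04  8.000e-04  1.000e-03]
 [ 6.000e-04  2.586e-01 -9.660e-01 -1.402e-01]
 [ 0.000e+00  0.000e+00  0.000e+00  1.000e+00]]
[ 0.63103843 -0.05219309  0.24439798] [ 9.99990078e-01 -4.45145843e-03 -1.59097220e-04 -6.36230305e-05] 2.35 [-0.09737143 -0.48526131  0.21563243]
(np.float64(307.52206411954705), np.float64(218.13190582036947)) (np.float64(308.92305157244004), np.float64(213.81934477659618))
```

View pics/w1.png

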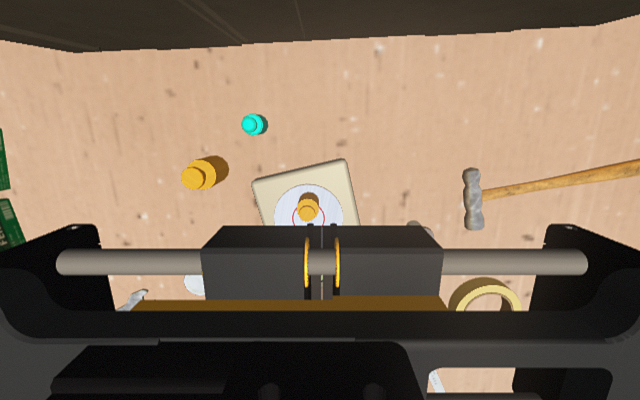

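The wrist view shows the knob at (307,208), with pan and ring just behind it, the bigger brass weight at (200,172) and the turquoise one at (254,124). Measuring the weight relative to the pan in each view.

```bash
cat >> h.py <<'E'
def meas(n,box):
    c=cam(n);u0,v0,u1,v1=box;hsv=cv2.cvtColor(c['img'],cv2.COLOR_RGB2HSV);m=np.zeros((400,640),bool);m[v0:v1,u0:u1]=1
    b=((hsv[...,0]>8)&(hsv[...,0]<26)&(hsv[...,1]>130)&(hsv[...,2]>60)&m).astype(np.uint8)
    k,l,s,ce=cv2.connectedComponentsWithStats(b);i=1+np.argmax(s[1:,4]);bl=s[i];w=l==i
    r=((hsv[...,0]>165)|(hsv[...,0]<6))&(hsv[...,1]>40)&m&~cv2.dilate(w.astype(np.uint8),np.ones((3,3))).astype(bool)
    ys,xs=np.nonzero(r);P=np.array([onz(c,x,y,.042)[:2] for x,y in zip(xs,ys)])
    # circle of known radius 21 mm, least squares
    from scipy.optimize import least_squares
    q=least_squares(lambda a:np.hypot(*(P-a).T)-.0208,P.mean(0),loss='soft_l1',f_scale=.002).x if len(P)>5 else None
    top=[onz(c,*ce[i],z)[:2].round(4) for z in (.042+.0265,)]
    print(n,'brass box',bl,'cent',ce[i].round(1),'weight(z mid)',top,'ring',q,len(P))
    return c
E
python3 - <<'E'
from h import *
meas('scene',(325,140,395,200));meas('side',(250,145,315,205))
c=meas('wrist',(270,180,345,222))
print(onz(c,307,208,.1))
E
```

```text
scene brass box [347 152  10  22 182] cent [351.4 163.3] weight(z mid) [array([ 0.61  , -0.0359])] ring [ 0.58518252 -0.03354557] 13
side brass box [267 162  12  20 181] cent [272.6 171.6] weight(z mid) [array([ 0.6049, -0.0372])] ring [ 0.5813778  -0.03613633] 22
wrist brass box [296 193  22  28 478] cent [307.1 206.3] weight(z mid) [array([ 0.6068, -0.036 ])] ring [ 0.58280638 -0.03464962] 39
[ 0.61438068 -0.03765082  0.1       ]
```

All three views agree: the weight is about 24 mm in +x and 1 mm in -y of the middle. I go behind it, tilt the tip slightly forward, and descend.

drive_tool([
  [[15,-15,0,0,-0.04,0],[0,0,20,0,0,0],[0,0,30,0,0,0],[0,0,30,0,0,0],[0,0,30,0,0,0],[0,0,25,0,0,0],[0,0,15,0,0,0],[0,0,0,0,0,0]],
])

```text
time: 3.17
position: [0.6373, -0.0372, 0.0907]
tool_rot: [1.0, -0.005, -0.024, -0.001]
ft_force: [-0.3, -0.2, -0.1]
grip_width: 0.0008
grip_force: 0.0
```

```bash
python3 - <<'E'
from h import *
o=sensors.get_obs();print(o['position'],R.from_quat(o['tool_rot']).as_matrix().round(3),o['time'])
ims=[]
for n,(u0,v0) in (('scene',(310,110)),('side',(235,110))):
    ims.append(cv2.resize(cam(n)['img'][v0:v0+100,u0:u0+100],(400,400),interpolation=cv2.INTER_CUBIC))
save('c2.png',np.hstack(ims))
E
```

```text
[ 0.63727033 -0.03721911  0.0906764 ] [[ 0.999 -0.011 -0.048]
 [-0.01  -1.     0.002]
 [-0.048 -0.002 -0.999]] 3.1667
```

View pics/c2.png

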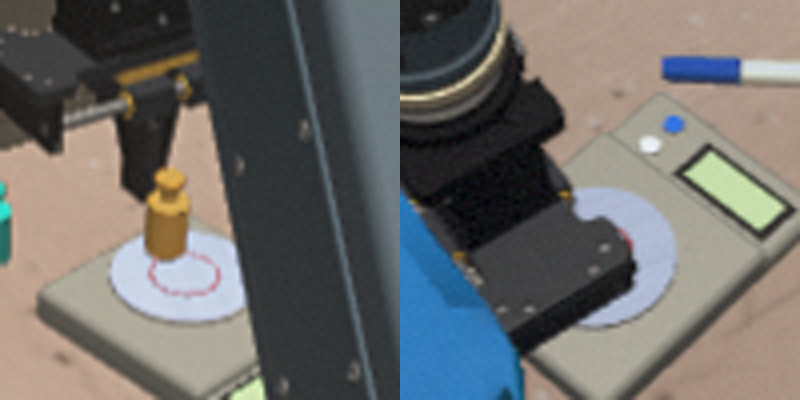

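The scene crop shows the weight upright and the shut fingers behind it, with about 6 mm to go. The weight stays visible in this view. I lower the tip to about 4 mm above the pan.

drive_tool([
  [[3,0,5,0,0,0],[0,0,8,0,0,0],[0,0,6,0,0,0],[0,0,3,0,0,0],[0,0,0,0,0,0],[0,0,0,0,0,0]],
])

```text
time: 3.77
position: [0.6422, -0.0375, 0.0724]
tool_rot: [1.0, -0.006, -0.02, -0.0]
ft_force: [0.2, -0.2, 0.5]
grip_width: 0.0003
grip_force: 0.0
```

drive_tool([
  [[-1,0,0,0,0,0],[-1,0,0,0,0,0],[-1,0,0,0,0,0],[-1,0,0,0,0,0],[-1,0,0,0,0,0],[-1,0,0,0,0,0],[-1,0,0,0,0,0],[0,0,0,0,0,0]],
])

```text
time: 4.43
position: [0.6351, -0.0374, 0.0729]
tool_rot: [1.0, -0.006, -0.02, -0.0]
ft_force: [-0.3, 0.1, -0.2]
grip_width: 0.0006
grip_force: 0.0
```

```bash
python3 - <<'E'
from h import *
o=sensors.get_obs();print(o['position'],o['time'],o['ft_force'])
meas('scene',(330,140,375,200))
E
```

```text
[ 0.63507779 -0.03742206  0.07286653] 4.4333 [-0.31901889  0.07164441 -0.1885659 ]
scene brass box [346 152  11  22 191] cent [351.2 163.1] weight(z mid) [array([ 0.611 , -0.0361])] ring [ 0.58516071 -0.03341096] 18
```

drive_tool([
  [[2,0,2,0,0,0],[0,0,2,0,0,0],[0,0,1,0,0,0],[-1,0,0,0,0,0],[-1,0,0,0,0,0],[-1,0,0,0,0,0],[-1,0,0,0,0,0],[-1,0,0,0,0,0]],
])

```text
time: 5.15
position: [0.6321, -0.0374, 0.068]
tool_rot: [1.0, -0.006, -0.02, -0.0]
ft_force: [-0.2, -0.4, -0.1]
grip_width: 0.0005
grip_force: 0.0
```

drive_tool([
  [[-1,0,0,0,0,0],[-1,0,0,0,0,0],[-1,0,0,0,0,0],[-1,0,0,0,0,0],[-1,0,0,0,0,0],[-1,0,0,0,0,0],[-1,0,0,0,0,0],[0,0,0,0,0,0]],
])

```text
time: 5.82
position: [0.6249, -0.0373, 0.0682]
tool_rot: [1.0, -0.006, -0.02, -0.0]
ft_force: [0.5, 0.2, -0.1]
grip_width: 0.0001
grip_force: 0.2
```

```bash
python3 - <<'E'
from h import *
o=sensors.get_obs();print(o['position'],o['time'],o['ft_force'])
c=meas('scene',(330,140,375,200))
save('c3.png',cv2.resize(c['img'][110:210,310:410],(500,500),interpolation=cv2.INTER_CUBIC))
E
```

```text
[ 0.62487582 -0.03728626  0.06820279] 5.8167 [ 0.5419915   0.19352244 -0.07320608]
scene brass box [348 152  11  24 197] cent [353.  164.1] weight(z mid) [array([ 0.6053, -0.0375])] ring [ 0.58488212 -0.03324928] 16
```

View pics/c3.png

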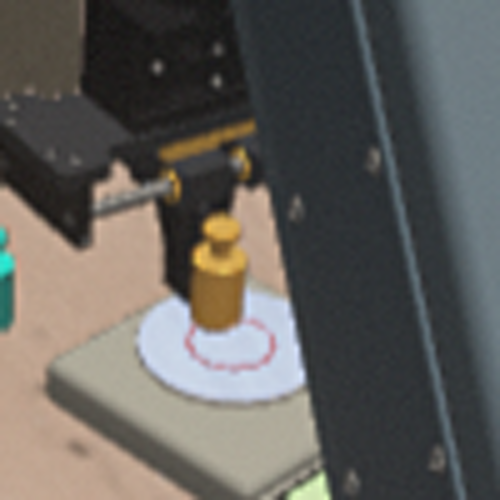

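The weight is upright and has slid about 5 mm towards the ring, in line with the tip. I continue.

drive_tool([
  [[-1.2,0,0,0,0,0],[-1.2,0,0,0,0,0],[-1.2,0,0,0,0,0],[-1.2,0,0,0,0,0],[-1.2,0,0,0,0,0],[-1.2,0,0,0,0,0],[-1.2,0,0,0,0,0],[0,0,0,0,0,0]],
])

```text
time: 6.53
position: [0.6164, -0.0373, 0.0686]
tool_rot: [1.0, -0.006, -0.02, -0.0]
ft_force: [-0.8, -0.1, -0.5]
grip_width: 0.0
grip_force: 0.2
```

drive_tool([
  [[-1,0,0,0,0,0],[-1,0,0,0,0,0],[-1,0,0,0,0,0],[-1,0,0,0,0,0],[-1,0,0,0,0,0],[-1,0,0,0,0,0],[0,0,0,0,0,0],[0,0,0,0,0,0]],
])

```text
time: 7.2
position: [0.6106, -0.0372, 0.0688]
tool_rot: [1.0, -0.006, -0.02, -0.0]
ft_force: [0.0, -0.2, -0.1]
grip_width: -0.0
grip_force: 0.1
```

```bash
python3 - <<'E'
from h import *
o=sensors.get_obs();print(o['position'],o['time'],o['ft_force'])
c=meas('scene',(330,140,375,205))
save('c4.png',cv2.resize(c['img'][110:210,310:410],(500,500),interpolation=cv2.INTER_CUBIC))
E
```

```text
[ 0.61057956 -0.03717805  0.06881338] 7.2 [ 0.03501973 -0.19967379 -0.0580625 ]
scene brass box [352 155  11  24 195] cent [356.5 167. ] weight(z mid) [array([ 0.5913, -0.038 ])] ring [ 0.58559724 -0.03361741] 18
```

View pics/c4.png

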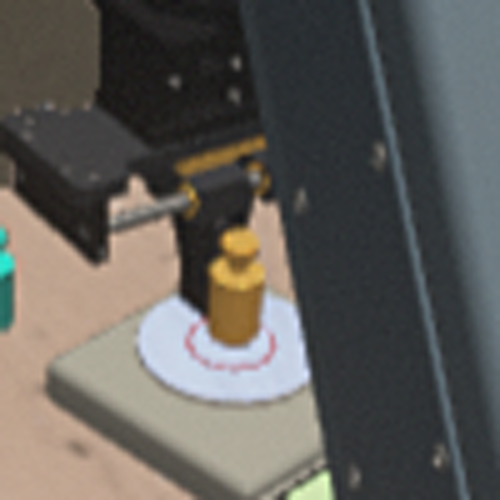

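The weight is upright, with about 5 mm still to go in x and a slight -y offset. I push 5 mm more, back off, rise, and measure from all views.

drive_tool([
  [[-1,0,0,0,0,0],[-1,0,0,0,0,0],[-1,0,0,0,0,0],[-1,0,0,0,0,0],[-1,0,0,0,0,0],[0,0,0,0,0,0],[2,0,0,0,0,0],[5,0,0,0,0,0]],
])

```text
time: 7.92
position: [0.612, -0.0371, 0.0686]
tool_rot: [1.0, -0.006, -0.021, -0.0]
ft_force: [-0.8, 0.1, 0.7]
grip_width: 0.0008
grip_force: 0.0
```

drive_tool([
  [[15,0,0,0,0,0],[15,0,-10,0,0,0],[0,0,-30,0,0,0],[0,0,-35,0,0,0],[0,0,-35,0,0,0],[0,0,-35,0,0,0],[0,0,-30,0,0,0],[0,0,0,0,0,0]],
])

```text
time: 8.58
position: [0.6543, -0.0384, 0.2503]
tool_rot: [1.0, -0.006, -0.013, 0.001]
ft_force: [1.0, 0.4, 0.8]
grip_width: 0.0007
grip_force: 0.0
```

drive_tool([
  [[-15,-40,0,0,0.04,0],[0,-40,0,0,0,0],[0,-40,0,0,0,0],[0,-40,0,0,0,0],[0,-40,0,0,0,0],[0,0,0,0,0,0],[0,0,0,0,0,0]],
])

```text
time: 9.17
position: [0.6368, 0.1642, 0.2424]
tool_rot: [1.0, -0.003, -0.0, 0.0]
ft_force: [0.3, -0.7, 0.7]
grip_width: 0.0009
grip_force: 0.0
```

```bash
python3 - <<'E'
from h import *
o=sensors.get_obs();print(o['position'],o['time'],o['ft_force'])
a=meas('scene',(325,140,395,205));b=meas('side',(250,145,315,205));w=cam('wrist');
print(proj(w,[.583,-.035,.05]))
save('c5.png',np.hstack([cv2.resize(a['img'][130:220,310:410],(400,360),interpolation=cv2.INTER_CUBIC),cv2.resize(b['img'][120:210,235:335],(400,360),interpolation=cv2.INTER_CUBIC)]))
E
```

```text
[0.63682339 0.16419884 0.24244775] 9.1667 [ 0.32630541 -0.70320331  0.68825336]
scene brass box [353 157  11  23 176] cent [358.1 168.3] weight(z mid) [array([ 0.5849, -0.0382])] ring [ 0.58518071 -0.03355713] 11
side brass box [278 169   5   6  12] cent [279.6 172.2] weight(z mid) [array([ 0.5935, -0.0274])] ring [0.56150097 0.02346283] 10
(np.float64(475.86691230947633), np.float64(223.33588417869456))
```

View pics/c5.png

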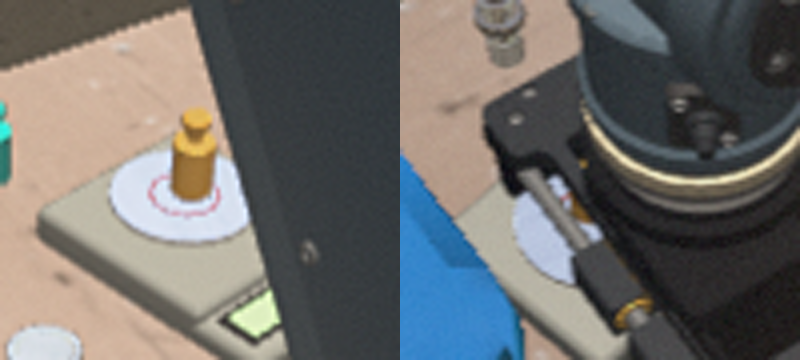

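The weight stands upright but seems to sit to the -y side in the ring, and the arm hides part of both views. I swing to the other side for a clear look.

drive_tool([
  [[0,40,0,0,0,0],[0,40,0,0,0,0],[0,40,0,0,0,0],[0,40,0,0,0,0],[0,40,0,0,0,0],[0,40,0,0,0,0],[0,40,0,0,0,0],[0,40,0,0,0,0]],
])

```text
time: 9.98
position: [0.6327, -0.1625, 0.243]
tool_rot: [1.0, -0.007, -0.0, 0.0]
ft_force: [0.5, -0.1, 0.1]
grip_width: 0.0001
grip_force: 0.0
```

drive_tool([
  [[0,40,0,0,0,0],[0,40,0,0,0,0],[0,40,0,0,0,0],[0,0,0,0,0,0],[0,0,0,0,0,0]],
])

```text
time: 10.4
position: [0.6309, -0.2832, 0.2425]
tool_rot: [1.0, -0.009, -0.0, 0.0]
ft_force: [0.6, 0.5, -0.2]
grip_width: 0.0002
grip_force: 0.0
```

```bash
python3 - <<'E'
from h import *
o=sensors.get_obs();print(o['position'],o['time'],o['ft_force'])
a=meas('scene',(325,140,395,205));b=meas('side',(250,145,315,205))
save('c6.png',np.hstack([cv2.resize(a['img'][130:220,310:410],(400,360),interpolation=cv2.INTER_CUBIC),cv2.resize(b['img'][120:210,235:335],(400,360),interpolation=cv2.INTER_CUBIC)]))
E
```

```text
[ 0.63094231 -0.2831776   0.24249761] 10.4 [ 0.57030262  0.5055753  -0.23806602]
scene brass box [353 157  11  23 177] cent [358.  168.3] weight(z mid) [array([ 0.5851, -0.0382])] ring [ 0.58481459 -0.03331042] 17
side brass box [277 155  12  20 178] cent [282.1 165.1] weight(z mid) [array([ 0.5793, -0.0394])] ring [ 0.58077593 -0.03582492] 25
```

View pics/c6.png

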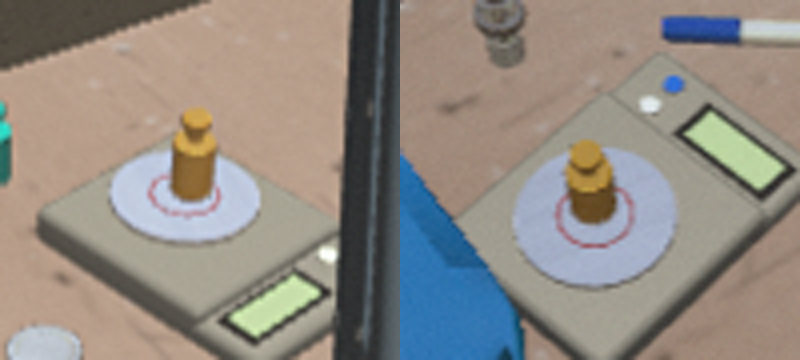

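Both views agree: offset from the ring's middle is about (-0.5, -4.3) mm. It is upright and inside the 7 mm limit, but the margin is thin. I nudge it 4 mm in +y with the same finger side, which needs the hand turned a quarter turn (the -1.57 way, which keeps the last joint in range).

drive_tool([
  [[0,0,0,0,0,-0.12],[0,0,0,0,0,-0.12],[0,0,0,0,0,-0.12],[0,0,0,0,0,-0.12],[0,0,0,0,0,-0.12],[0,0,0,0,0,-0.12],[0,0,0,0,0,-0.12],[0,0,0,0,0,-0.12]],
])

```text
time: 11.17
position: [0.6324, -0.2764, 0.2431]
tool_rot: [0.888, 0.46, -0.0, -0.0]
ft_force: [0.3, -0.8, 1.2]
grip_width: 0.0009
grip_force: 0.0
```

drive_tool([
  [[0,0,0,0,0,-0.12],[0,0,0,0,0,-0.12],[0,0,0,0,0,-0.12],[0,0,0,0,0,-0.12],[0,0,0,0,0,-0.12],[0,0,0,0,0,-0.03],[0,0,0,0,0.04,0],[0,0,0,0,0,0]],
])

```text
time: 11.83
position: [0.6325, -0.2774, 0.2431]
tool_rot: [0.704, 0.71, 0.014, -0.014]
ft_force: [0.5, -0.7, 0.1]
grip_width: 0.0003
grip_force: 0.0
```

```bash
python3 - <<'E'
from h import *
o=sensors.get_obs();M=R.from_quat(o['tool_rot']).as_matrix()
print(o['position'],M.round(3),o['q'].round(2),o['time'])
for z in (.11,.068): print(M.T@(np.array([.5825,-.078,z])-o['position'])*1000)
E
```

```text
[ 0.63249457 -0.27741998  0.2431218 ] [[-0.009  1.    -0.001]
 [ 0.999  0.009  0.041]
 [ 0.041 -0.    -0.999]] [-0.59  0.63  1.24  0.03  1.3  -0.61] 11.8333
[194.29704049 -48.13894854 141.14000066]
[192.59036462 -48.13342044 183.10531047]
```

drive_tool([
  [[32,-8,0,0,0,0],[32,-8,0,0,0,0],[32,-8,0,0,0,0],[32,-8,0,0,0,0],[32,-8,0,0,0,0],[30,-8,0,0,0,0],[0,0,0,0,0,0],[0,0,0,0,0,0]],
])

```text
time: 12.5
position: [0.5822, -0.0864, 0.2511]
tool_rot: [0.703, 0.711, 0.014, -0.014]
ft_force: [0.5, 0.1, -0.0]
grip_width: 0.0005
grip_force: 0.0
```

drive_tool([
  [[0,0,25,0,0,0],[0,0,30,0,0,0],[0,0,30,0,0,0],[0,0,30,0,0,0],[0,0,25,0,0,0],[0,0,10,0,0,0],[0,0,0,0,0,0],[0,0,0,0,0,0]],
])

```text
time: 13.17
position: [0.5835, -0.0837, 0.1008]
tool_rot: [0.704, 0.71, 0.014, -0.014]
ft_force: [0.8, 0.6, -0.4]
grip_width: 0.0002
grip_force: 0.0
```

```bash
python3 - <<'E'
from h import *
o=sensors.get_obs();M=R.from_quat(o['tool_rot']).as_matrix()
print(o['position'],M.round(3),o['time'])
print(M.T@(np.array([.5825,-.076,.068])-o['position'])*1000)
a=meas('scene',(325,140,395,205));b=meas('side',(250,145,315,205))
E
```

```text
[ 0.58350623 -0.08367655  0.10083239] [[-0.008  1.     0.   ]
 [ 0.999  0.008  0.04 ]
 [ 0.04   0.    -0.999]] 13.1667
[ 6.37798211 -0.96241652 33.11045927]
scene brass box [353 157  11  23 177] cent [358.  168.3] weight(z mid) [array([ 0.585 , -0.0381])] ring [ 0.58645296 -0.03470737] 18
side brass box [277 155  12  20 178] cent [282.1 165.1] weight(z mid) [array([ 0.5794, -0.0394])] ring [ 0.58076975 -0.03650717] 29
```

drive_tool([
  [[0,-1,10,0,0,0],[0,0,10,0,0,0],[0,0,8,0,0,0],[0,0,5,0,0,0],[3,0,0,0,0,0],[3,0,0,0,0,0],[2,0,0,0,0,0],[0,0,0,0,0,0]],
])

```text
time: 13.93
position: [0.5819, -0.0731, 0.0683]
tool_rot: [0.704, 0.71, 0.014, -0.014]
ft_force: [0.1, 0.1, 0.2]
grip_width: 0.0008
grip_force: 0.0
```

drive_tool([
  [[2,0,0,0,0,0],[2,0,0,0,0,0],[1,0,0,0,0,0],[1,0,0,0,0,0],[1,0,0,0,0,0],[1,0,0,0,0,0],[1,0,0,0,0,0],[0,0,0,0,0,0]],
])

```text
time: 14.6
position: [0.5817, -0.0645, 0.0684]
tool_rot: [0.704, 0.71, 0.014, -0.014]
ft_force: [-0.4, 0.3, -0.1]
grip_width: 0.0
grip_force: 0.0
```

```bash
python3 - <<'E'
from h import *
o=sensors.get_obs();print(o['position'],o['time'])
a=meas('scene',(325,140,395,205));b=meas('side',(250,145,315,205))
E
```

```text
[ 0.58167663 -0.06449117  0.06840207] 14.6
scene brass box [353 157  11  23 188] cent [358.3 168.2] weight(z mid) [array([ 0.5851, -0.0388])] ring [ 0.58495653 -0.03363307] 18
side brass box [276 154  13  21 193] cent [281.8 164.8] weight(z mid) [array([ 0.5795, -0.0405])] ring [ 0.58061649 -0.03619908] 25
```

Not moved yet; contact is due in about 1–2 mm. I push 5.5 mm more.

drive_tool([
  [[0.8,0,0,0,0,0],[0.8,0,0,0,0,0],[0.8,0,0,0,0,0],[0.8,0,0,0,0,0],[0.8,0,0,0,0,0],[0.8,0,0,0,0,0],[0.7,0,0,0,0,0],[0,0,0,0,0,0]],
])

```text
time: 15.37
position: [0.5818, -0.0591, 0.0686]
tool_rot: [0.704, 0.71, 0.014, -0.014]
ft_force: [0.8, -1.1, -1.0]
grip_width: 0.0005
grip_force: 0.3
```

```bash
python3 - <<'E'
from h import *
o=sensors.get_obs();print(o['position'],o['time'])
a=meas('scene',(325,140,395,205));b=meas('side',(250,145,315,205))
E
```

```text
[ 0.58177643 -0.05914055  0.0686402 ] 15.3667
scene brass box [353 157  11  23 195] cent [357.8 168.6] weight(z mid) [array([ 0.5843, -0.037 ])] ring [ 0.58576809 -0.03420415] 16
side brass box [276 155  13  21 188] cent [282.4 165.7] weight(z mid) [array([ 0.5798, -0.0377])] ring [ 0.58059173 -0.03587263] 22
```

drive_tool([
  [[0.8,0,0,0,0,0],[0.8,0,0,0,0,0],[0,0,0,0,0,0],[-2,0,0,0,0,0],[-8,0,0,0,0,0],[-15,0,0,0,0,0],[-15,0,-20,0,0,0],[0,0,-35,0,0,0]],
])

```text
time: 16.13
position: [0.58, -0.1027, 0.1191]
tool_rot: [0.705, 0.709, 0.012, -0.017]
ft_force: [1.4, 0.6, 0.5]
grip_width: 0.0004
grip_force: 0.0
```

drive_tool([
  [[0,0,-35,0,0,0],[0,0,-35,0,0,0],[0,0,-35,0,0,0],[-35,0,0,0,0,0],[-40,0,0,0,0,0],[-40,0,0,0,0,0],[0,0,0,0,0,0],[0,0,0,0,0,0]],
])

```text
time: 16.8
position: [0.5824, -0.2226, 0.2221]
tool_rot: [0.706, 0.708, 0.014, -0.014]
ft_force: [0.5, 0.3, 0.7]
grip_width: 0.0003
grip_force: 0.0
```

```bash
python3 - <<'E'
from h import *
o=sensors.get_obs();print(o['position'],o['time'])
a=meas('scene',(325,140,395,205));b=meas('side',(250,145,315,205))
save('c7.png',np.hstack([cv2.resize(a['img'][130:220,310:410],(400,360),interpolation=cv2.INTER_CUBIC),cv2.resize(b['img'][120:210,235:335],(400,360),interpolation=cv2.INTER_CUBIC)]))
E
```

```text
[ 0.58244037 -0.2226487   0.22214807] 16.8
scene brass box [352 158  11  22 182] cent [357.  169.1] weight(z mid) [array([ 0.5838, -0.0343])] ring [ 0.58481229 -0.03331489] 16
side brass box [278 156  11  20 176] cent [283.1 166. ] weight(z mid) [array([ 0.579 , -0.0362])] ring [ 0.58087661 -0.03596198] 28
```

View pics/c7.png

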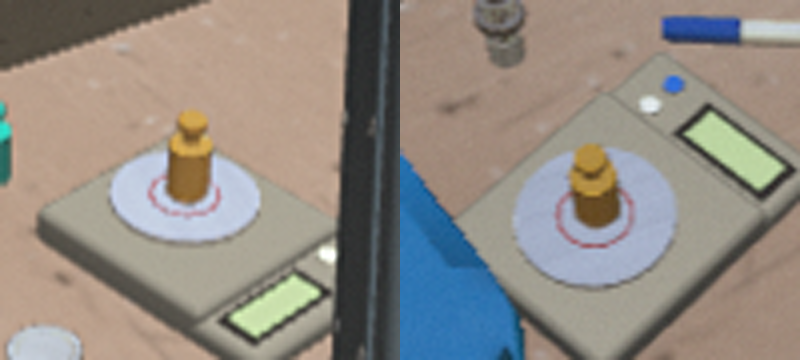

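Both views show the weight upright inside the ring, about 1.5 mm from the middle, with the hand clear. The die and pen stand where they were in the side view, and the tin is partly in view and unmoved. Handing in.

```bash
python3 -c "
from rig import ticket
print(ticket.hand_in())"
```

```text
the job is handed in; nothing more can be done
None
```

The check weight stands upright inside the red ring, about 1.5 mm from the pan's middle by my camera measurement, with the hand clear; I handed the job in at about 17 s, and no verdict was returned.

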